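# Snap the scraper into its sprung tool clip

### The job

Put the scraper with the green grip away in the sloped rack: snap its handle fully home into both spring clips, with the blade's point lying in the guard channel. Feel for the snap and stop pushing once it has gone in, so that the sprung clip bar is never driven back near its stops, then let go. Leave the jar, the lamp, the loupe and the needle file alone.

Things in the scene. Friction and masses are not known exactly. Their poses are not given: they have to be found in the camera images.
- scraper: Three-square scraper, 200 mm, about 50 g, loose on the bench: round green handle 12.2 mm in diameter and 95 mm long, then a slim steel blade up to 12 mm wide. Origin under mid-length, at bench height; its y axis runs from handle to blade (handle y -100 to -5 mm, blade to +100 mm); the handle's axis lies at z +6 mm.
- handle_mid (a point): Point on the handle's axis, 50 mm from the handle's butt end; the place to grip. Axes as the scraper's.
- blade_tip (a point): Point (tip) of the scraper's blade.
- rack: Fixed wooden rack, foot 140 x 250 mm. Origin on the bench, 115 mm under the line where a clipped tool lies. Its x axis points away from the front, up the slope, y along the rack towards the guard end. Its board slopes up away from the front at 32 degrees to the bench and carries a sprung bar with two spring clips.
- hood_edge (a point): Middle of the outer edge of the sheet-metal hood, 250 mm long, that stands square out of the board above the clips: its inner face is parallel to the pushing direction, 65 mm up the slope from the clip line, and it reaches 102 mm out beyond the clip line. It hangs over the clips: a vertical gripper does not fit under it, one square to the slope does.
- seat (a point): Where handle_mid lies when the scraper is home; moves with the clip bar. Axes: z squarely out of the slope, 32 degrees from vertical towards the front (push along -z), x up the slope, y along the rack towards the guard. The clips stand 32 mm to either side along y, 54 mm free between them for the fingers; the bar's face lies at z -17 mm.
- clip_butt (a point): Middle of the clip, 10 mm long, for the handle's butt part (axes as seat). Two spring jaws: rounded lips 6.6 mm out (z), gap between them about 7.5 mm (6.6 to 9 mm, each jaw is bent differently), flared mouth to z +15 mm and 13 mm to either side. The 12.2 mm handle must spring the lips apart, then is pulled onto a firm saddle at z 0.
- clip_blade (a point): The like clip for the blade end of the handle. The handle first rests on the lips at about z +12 mm, resistance peaks at about z +8 to +10 mm, and past about z +6 mm the clip pulls it in by itself. Both clips together peak between 7 and 18 N, different each time; one end may snap before the other.
- guard (a point): Middle of the guard, an open channel 25 mm wide and 36 mm long (along seat y) on the clip bar, in which the last part of the blade lies; axes as seat, its walls end at z +11 mm, its floor is at z -16 mm.
- clip_bar (a joint): How far the sprung bar with the clips is pushed back into the rack (m): 0 at rest, 0.024 on its stops. It starts to give at about 1.5 N and gives 1 mm more for each 1 N, so it yields about 5 to 16 mm before the snap and jumps back out at the snap. Keep it under 0.020 (about 21 N), and under 0.010 once the handle is home.
- flux_jar: Jar, 60 mm in diameter, 80 mm tall; bystander. Origin under its centre.
- loupe: Black eye loupe, 30 mm in diameter, 26 mm tall; bystander. Origin under its centre.
- spirit_lamp: Small brass spirit lamp, 72 mm in diameter, 71 mm tall; bystander. Origin under its centre.
- needle_file: Needle file with a dipped grip, 155 mm long, 9 mm thick; bystander. Origin under its middle, y axis along it.

How it is judged:
On the way, in this order (a step that is already met when the one before it is completed fails the run):
1. the scraper is lifted off the bench (height (world z) of handle_mid above 0.05 m), for 0.1 s.
2. the handle is snapped home in both clips (z of handle_mid in the frame of seat between -0.0025 and 0.0025 m and x of handle_mid in the frame of seat between -0.005 and 0.005 m and angle between the y axis of scraper and the y axis of seat, either way round below 0.06 rad), for 0.2 s.
At the end, for the whole second after the job is handed in: The scraper lies at rest in both spring clips: handle_mid within 2.5 mm of the seat in depth, 5 mm across and 10 mm along, parallel to the rack within 0.06 rad, its blade tip in the guard channel, and the clip bar back at rest (within 2 mm) (all of step 2 and y of handle_mid in the frame of seat between -0.01 and 0.01 m and y of blade_tip in the frame of seat above 0.12 m and value of joint clip_bar below 0.002 m and linear speed of scraper below 0.02 m/s); the robot touches nothing.
It fails at once if the clip bar is pushed back more than 20 mm, nearly onto its stops (value of joint clip_bar above 0.02 m).
It fails at once if pushing goes on after the snap: the handle is home and the bar is still pushed back more than 10 mm (z of handle_mid in the frame of seat below 0.0025 m and angle between the y axis of scraper and the y axis of seat, either way round below 0.06 rad and x of handle_mid in the frame of seat between -0.005 and 0.005 m and distance between handle_mid and seat below 0.012 m and value of joint clip_bar above 0.01 m).
It fails at once if the jar, the loupe, the lamp or the needle file is moved more than 20 mm (distance of any of flux_jar, loupe, spirit_lamp, needle_file from where it was at the start of the episode above 0.02 m).
It also fails if it takes over 51 s, if anything falls off the work surface, if the arm or the gripper's body presses on something with over 40 N, if the wrist force passes 120 N, or if a joint passes its speed limit or range.

### The arm

A 6-joint arm with a two-finger parallel gripper is mounted at the origin on a cart in front of the work surface, level with it; the furniture and walls round the work are solid. World frame = base frame: x ahead of the robot, y to its left, z up, the work surface at z = 0. Lengths are in m, angles in rad, forces in N, time in s.
With the tool pointing down it reaches from about 0.425 to 0.95 m from the base axis. Payload 3.5 kg.
Tool frame: the origin (TCP) lies at the centre of the arm's flange, where the gripper is bolted on; the fingertips stand 173 mm ahead of it and the grasp point (between the pads) lies 155 mm ahead of it; z points along the fingers, y is the line along which they close (so a half turn about z gives the same grasp; the last joint's range is limited). The gripper opens to 85 mm and grips with 20 to 120 N. Pads are 22 mm wide; open, the fingers measure 114 mm over their backs; the gripper's body (76 mm by 85 mm) begins 54 mm behind the grasp point. The pads swing forward as they close: fully open they stand 13 mm farther back than shut.
Start: joints at [-1.366, 0.286, 1.577, -0, 1.279, -0.15], TCP at [0.235, -0.633, 0.405] pointing down, gripper open.
Joint ranges: [-2.77, 2.77], [-0.9, 2.22], [0.21, 2.48], [-1.53, 4.67], [0.24, 2.81], [-2.84, 2.84]. Speed limits (rad/s): [2.79, 2.79, 3.14, 3.14, 3.14, 3.14].

### API

Orientations are given as a unit quaternion [x, y, z, w].
In Python, from workcell import env, viewer, hand_in, finder gives the robot as it stands. The module is installed in compiled form; this text tells all that it offers.
- The arm moves only by the tool drive_tool, never from a script. Its argument "rows" is a list of rows, each a list of 7 numbers: the turn, a rotation vector about the world's x, y, z in degrees, then the shift along the world's x, y, z in cm, then the opening, from 0 (shut) to 1 (fully open). A call has 1 to 12 rows; each row is the pose to reach, as a shift and turn from the pose commanded when the call began; what a row does not reach only later rows make up. A row lasts 1/10 s, in which the tool goes at most 50 mm and 8.59 degrees, less where a joint would pass 70% of its speed; a pose out of reach is approached as far as the arm can. A call with a gripper value outside its range is refused whole. The fingers move at their own pace and stop on an object; the grip force is fixed at half the most. Time passes only in rows, so rows that repeat a pose let the fingers close. It gives the time, the measured TCP pose, the force, the opening and the grip force at its end, in the units of the state.
- env.read_state(): the state, without advancing time (a new reading comes with each control period).
- viewer.get_image(name): name is "scene" or "top" or "wrist"; returns (picture, depth): 400x640x3 uint8, red, green, blue; 400x640 float32, m along the optical axis (not along the pixel's ray), 0 where there is no reading.
- viewer.calibration(name): a dict with "fovy" (degrees; the focal length in pixels is half the picture's height over the tangent of half this angle, whatever the lens; pixels are square), "cx", "cy" (the principal point, pixels), "dist_coeffs" ([k1, k2, p1, p2, k3] as OpenCV has them; the pictures are not rectified), "R" (3x3) and "t" (3): a world point X has camera coordinates R X + t. Camera axes: x right, y down, z forward; pixel columns grow to the right and rows downward; lengths in m; the calibration is good to about 2 mm. A picture is of the moment at which its call begins: read the wrist's pose just before it. calibration takes no time and is no camera call; for the wrist camera it gives the pose at the moment of the call.
- hand_in(): hands the job in; it is judged then, once.
Trained networks look in the newest picture that a camera, given by its name, has taken for a name from the list of things; names that differ only in an ending like _2 or _b are one class to them, and where a whole thing is asked for, a point or a joint stands for the part that bears it (a point fixed in the world has none). Each returns a list of dicts, best first, with "confidence" (0 to 1); they miss things now and then, are a little off and sometimes report something else, mostly with a low value. They report only what shows in the picture. A call takes as long as a camera call.
- finder.spot_in(camera, thing): "position" ([column, row] in pixels, amid what is visible of it).
The state is a dict: "t": time; "qpos": joint angles; "dq": joint speeds; "joint_efforts": joint torques, N m; "tcp_pos": TCP position; "ee_rot": TCP orientation; "wrist_force": force on the tool from outside, world axes, zero at the start; "torque": the same for the moment, N m; "grip_width": finger opening in m; "grip_force": force on a finger pad.
Only numpy, scipy, OpenCV 4.12 (cv2) and the standard library are available. Lean on these libraries where they do the work, as an engineer would, in place of code of your own. Each camera call takes 0.05 s, during which the arm holds its last target. There are 200 camera calls.

## Working session

There is one attempt and no reset: what is moved stays moved. The work goes in short steps, Python scripts to look and compute and a tool call to move; the robot and the scene stay as the last step left them, time stands still between calls to the robot, and variables do not carry over. Pictures are saved under pics/ and viewed, at most 10 in all, crops included, and the job is handed in when it is done.

Besides the shell and the picture viewer there is one more tool, called after "Call:" by a JSON object that holds its "api" and its "payload", one argument or row to a line. drive_tool: Moves the arm, as the interface text tells. Its arguments: {"type":"object","properties":{"rows":{"type":"array","items":{"type":"array","items":{"type":"number"}}}},"required":["rows"]}

```bash
mkdir -p pics; cat > h.py <<'E'
import numpy as np, cv2
from workcell import env, viewer, hand_in, finder
from scipy.spatial.transform import Rotation as Rot
def K(c):
    f=200/np.tan(np.radians(c["fovy"])/2); return np.array([[f,0,c["cx"]],[0,f,c["cy"]],[0,0,1.]])
def rays(c,px):
    u=cv2.undistortPoints(np.array(px,float).reshape(-1,1,2),K(c),np.array(c["dist_coeffs"],float)).reshape(-1,2)
    return np.c_[u,np.ones(len(u))]
def world(c,px,d):
    r=rays(c,px)*np.array(d).reshape(-1,1); return (r-np.array(c["t"]))@np.array(c["R"])
def cloud(c,depth):
    v,u=np.nonzero(depth>0); return np.c_[u,v],world(c,np.c_[u,v],depth[v,u])
def proj(c,X):
    rv,_=cv2.Rodrigues(np.array(c["R"],float)); return cv2.projectPoints(np.array(X,float).reshape(-1,1,3),rv,np.array(c["t"],float),K(c),np.array(c["dist_coeffs"],float))[0].reshape(-1,2)
def save(n,im): cv2.imwrite("pics/"+n+".png",cv2.cvtColor(im,cv2.COLOR_RGB2BGR))
E
python3 - <<'E'
from h import *
ims=[]
for n in ("scene","top"):
    c=viewer.calibration(n); im,d=viewer.get_image(n); ims.append(im); save(n+"0",im)
    np.savez(n+"0.npz",im=im,d=d)
    print(n, -np.array(c["R"]).T@np.array(c["t"]))
    for th in ("scraper","handle_mid","blade_tip","rack","hood_edge","seat","clip_butt","clip_blade","guard","flux_jar","loupe","spirit_lamp","needle_file"):
        r=finder.spot_in(n,th)
        for o in r[:2]:
            u,v=o["position"]; dd=d[int(v),int(u)]
            print(th,np.round([u,v],1),round(o["confidence"],2),np.round(world(c,[[u,v]],[dd])[0],3))
s=env.read_state(); print(s["t"],s["tcp_pos"],s["ee_rot"])
E
```

```text
scene [-0.05745453  0.39730842  1.07231902]
scraper [358.  224.4] 0.54 [ 0.448 -0.18   0.001]
handle_mid [244.  193.6] 0.64 [0.673 0.044 0.1  ]
handle_mid [351.6 226.4] 0.53 [ 0.451 -0.157  0.009]
blade_tip [347.7 226.8] 0.7 [ 0.462 -0.153 -0.001]
rack [241.8 201.2] 0.71 [0.66  0.061 0.093]
rack [242.9 196.8] 0.35 [0.666 0.052 0.099]
hood_edge [242.6 198.6] 0.72 [0.665 0.055 0.095]
seat [241.3 193.1] 0.73 [0.677 0.05  0.103]
seat [354.1 222.7] 0.65 [ 0.455 -0.171  0.01 ]
clip_butt [247.9 193.8] 0.67 [0.671 0.034 0.093]
clip_blade [245.9 194.3] 0.69 [0.668 0.041 0.1  ]
guard [241.5 196.8] 0.78 [0.669 0.055 0.099]
flux_jar [245.5 296.7] 0.58 [0.424 0.211 0.08 ]
flux_jar [376.9 167.5] 0.55 [ 0.548 -0.346  0.041]
loupe [307.6 298.8] 0.63 [0.348 0.084 0.026]
spirit_lamp [375.1 170.5] 0.83 [ 0.543 -0.333  0.041]
spirit_lamp [243.8 197.1] 0.66 [0.664 0.051 0.099]
top [ 0.45227325 -0.05952807  1.01757816]
scraper [353.4 218.4] 0.58 [ 0.456 -0.167  0.009]
handle_mid [363.6 219.1] 0.54 [ 0.454 -0.193  0.012]
blade_tip [355.6 219.1] 0.82 [ 0.454 -0.173  0.01 ]
rack [269.4 122.4] 0.88 [0.692 0.038 0.073]
hood_edge [267.6 122.4] 0.63 [0.693 0.042 0.073]
seat [264.6 126.1] 0.77 [0.676 0.046 0.105]
seat [352.4 214.8] 0.4 [ 0.465 -0.165  0.003]
clip_butt [264.  126.2] 0.89 [0.675 0.047 0.105]
clip_blade [267.9 129.2] 0.56 [0.67  0.039 0.099]
guard [269.  129.4] 0.65 [0.669 0.037 0.098]
flux_jar [207.6 230.5] 0.86 [0.434 0.187 0.076]
loupe [255.9 257.2] 0.55 [0.363 0.083 0.006]
spirit_lamp [425.3 178.2] 0.63 [ 0.552 -0.344  0.051]
spirit_lamp [207.2 229.5] 0.54 [0.437 0.186 0.082]
needle_file [424.5 177.8] 0.71 [ 0.554 -0.344  0.044]
needle_file [265.3 127.2] 0.48 [0.673 0.044 0.104]
1.4 [ 0.23451263 -0.63293488  0.4047178 ] [ 9.84308924e-01  1.76453795e-01  1.08616965e-05 -2.50665200e-05]
```

View both.

View pics/scene0.png

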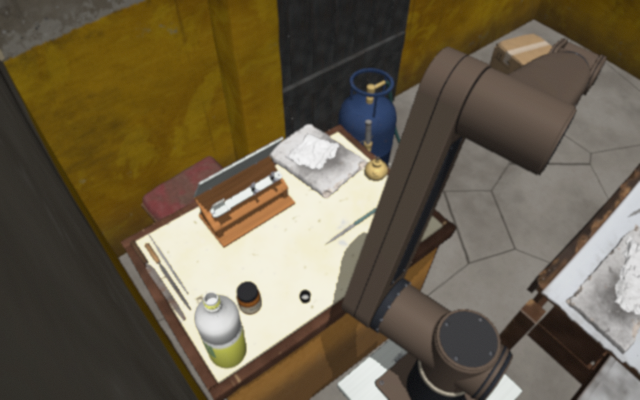

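View pics/top0.png

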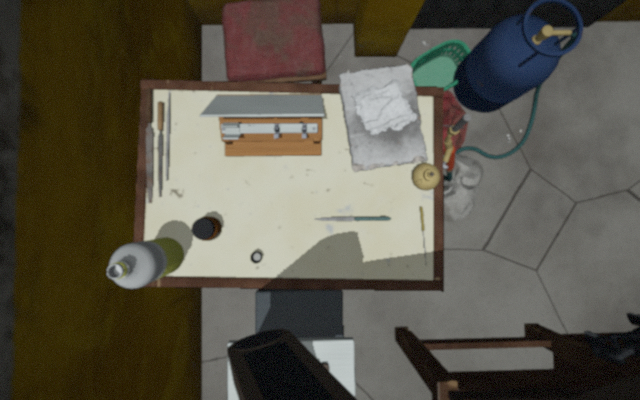

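```bash
python3 - <<'E'
from h import *
z=np.load("top0.npz"); im,d=z["im"],z["d"]; c=viewer.calibration("top")
# scraper pixels: darker than bench in window
sub=im[205:232,305:400].astype(int); print(K(c)[0,0])
m=(sub.sum(2)<np.median(sub.sum(2))-110)
v,u=np.nonzero(m); P=world(c,np.c_[u+305,v+205],(c["t"][2]*np.ones(len(u))-0.006)) 
# proper plane intersection at z=.006
C=-np.array(c["R"]).T@np.array(c["t"]); D=rays(c,np.c_[u+305,v+205])@np.array(c["R"]); P=C+D*((0.006-C[2])/D[:,2])[:,None]
print(len(P),P.min(0),P.max(0)); cc=np.polyfit(P[:,1],P[:,0],1); print("x=",cc)
w=viewer.calibration("wrist"); s=env.read_state()
R=Rot.from_quat(s["ee_rot"]).as_matrix(); Rw=np.array(w["R"]); Cw=-Rw.T@np.array(w["t"])
print("cam in tool",R.T@(Cw-s["tcp_pos"]), "axes in tool\n",(Rw@R).round(3), w["fovy"])
E
```

```text
394.0290041259922
320 [ 0.42396568 -0.26173945  0.006     ] [ 0.46345155 -0.08159378  0.006     ]
x= [0.01434094 0.45923767]
cam in tool [ 0.06814825 -0.00035175  0.03122588] axes in tool
 [[-0.001  1.    -0.001]
 [-0.963 -0.001 -0.27 ]
 [-0.27   0.001  0.963]] 59.04346677984946
```

Call:
{"api": "drive_tool", "payload": {
  "rows": [
    [0,0,70,22,42,-6,1],
    [0,0,70,22,42,-6,1],
    [0,0,70,22,42,-6,1],
    [0,0,70,22,42,-6,1],
    [0,0,70,22,42,-6,1],
    [0,0,70,22,42,-6,1],
    [0,0,70,22,42,-6,1],
    [0,0,70,22,42,-6,1],
    [0,0,70,22,42,-6,1],
    [0,0,70,22,42,-6,1],
    [0,0,70,22,42,-6,1],
    [0,0,70,22,42,-6,1]
  ]
}}

```text
t: 2.6
tcp_pos: [0.4547, -0.2126, 0.3449]
ee_rot: [0.704, 0.71, -0.0, 0.0]
wrist_force: [-0.1, -0.6, -0.7]
grip_width: 0.0856
grip_force: 0.0
```

```bash
python3 - <<'E'
from h import *
c=viewer.calibration("wrist"); im,d=viewer.get_image("wrist"); save("w1",im); np.savez("w1.npz",im=im,d=d)
px,P=cloud(c,d)
m=(P[:,2]>0.004)&(P[:,2]<.02)&(abs(P[:,0]-.456)<.03)&(P[:,1]>-.29)&(P[:,1]<-.04)
Q=P[m]; print(len(Q),Q.min(0),Q.max(0)); print("bench z",np.median(P[abs(P[:,2])<.01][:,2]))
for y in np.arange(-.28,-.04,.02):
    q=Q[abs(Q[:,1]-y)<.01]
    if len(q): print(round(y,3),q.mean(0).round(4),np.ptp(q[:,0]).round(4),q[:,2].max().round(4))
for t in("scraper","handle_mid","blade_tip"):
    for o in finder.spot_in("wrist",t)[:1]:
        u,v=o["position"]; print(t,u,v,o["confidence"],world(c,[[u,v]],[d[int(v),int(u)]]))
E
```

```text
2761 [ 0.4477173  -0.26280688  0.00400421] [ 0.46051322 -0.06373818  0.0135898 ]
bench z -0.00063625457904286
-0.26 [ 0.4534 -0.2554  0.0098] 0.011 0.0136
-0.24 [ 0.4536 -0.24    0.0104] 0.0119 0.013
-0.22 [ 0.454  -0.2201  0.0099] 0.0109 0.0129
-0.2 [ 0.454  -0.1999  0.01  ] 0.0114 0.0131
-0.18 [ 0.4543 -0.1799  0.0101] 0.0114 0.0131
-0.16 [ 0.4547 -0.1594  0.0064] 0.0112 0.0124
-0.14 [ 0.455  -0.14    0.0057] 0.011 0.0079
-0.12 [ 0.4551 -0.1201  0.0055] 0.0101 0.008
-0.1 [ 0.4554 -0.1002  0.0054] 0.0104 0.0074
-0.08 [ 0.4556 -0.0816  0.005 ] 0.008 0.0077
-0.06 [ 0.4559 -0.0672  0.0048] 0.0024 0.0057
scraper 314.9 132.9 0.8 [[ 0.45530723 -0.16686316  0.007895  ]]
handle_mid 314.8 129.7 0.68 [[ 0.45520756 -0.16425788  0.0068024 ]]
blade_tip 310.6 125.1 0.57 [[ 0.45160661 -0.16046524  0.00629489]]
```

View pics/w1.png

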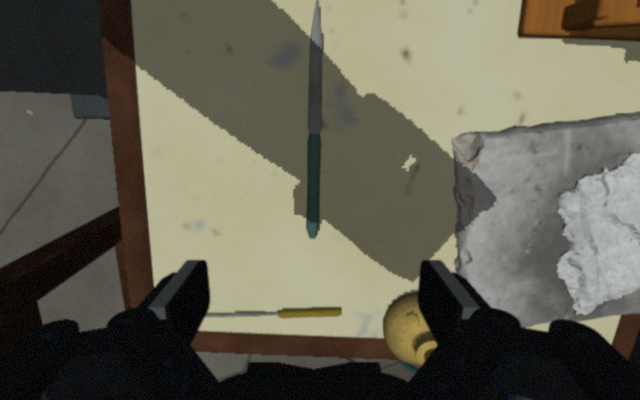

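Call:
{"api": "drive_tool", "payload": {
  "rows": [
    [0,0,-1.2,0,0,-5,0.5],
    [0,0,-1.2,0,0,-10,0.5],
    [0,0,-1.2,0,0,-14,0.5],
    [0,0,-1.2,0,0,-16,0.5],
    [0,0,-1.2,0,0,-16.85,0.5],
    [0,0,-1.2,0,0,-16.85,0.5],
    [0,0,-1.2,0,0,-16.85,0],
    [0,0,-1.2,0,0,-16.85,0],
    [0,0,-1.2,0,0,-16.85,0],
    [0,0,-1.2,0,0,-16.85,0],
    [0,0,-1.2,0,0,-16.85,0],
    [0,0,-1.2,0,0,-16.85,0]
  ]
}}

```text
t: 4.0
tcp_pos: [0.4554, -0.2136, 0.1782]
ee_rot: [0.712, 0.702, 0.0, 0.002]
wrist_force: [-1.4, -0.3, 6.6]
grip_width: 0.0092
grip_force: 58.9
```

```bash
python3 - <<'E'
from h import *
s=env.read_state(); print(s["tcp_pos"],s["wrist_force"],s["torque"],s["grip_width"],Rot.from_quat(s["ee_rot"]).as_matrix().round(4).tolist())
c=viewer.calibration("wrist"); im,d=viewer.get_image("wrist"); save("w2",im); np.savez("w2.npz",im=im,d=d)
px,P=cloud(c,d)
print(c["R"],c["t"])
E
```

```text
[ 0.45539789 -0.2136297   0.17822483] [-1.3598374  -0.25703291  6.61844013] [-0.05841243  0.22592112 -0.08255916] 0.009217401736122975 [[0.0148, 0.9999, 0.0027], [0.9999, -0.0148, -0.0026], [-0.0025, 0.0028, -1.0]]
[[ 0.99986727 -0.01599729  0.00308786]
 [-0.01623242 -0.96184742  0.27310448]
 [-0.00139888 -0.27311835 -0.96197942]] [-0.45885715 -0.17223645  0.10225165]
```

View pics/w2.png

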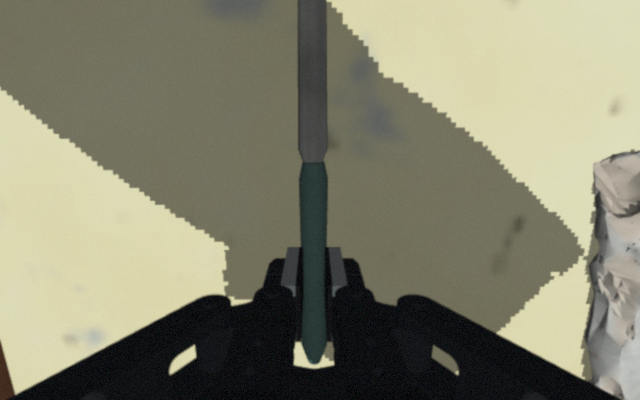

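```bash
python3 - <<'E'
from h import *
z=np.load("w2.npz"); d=z["d"]; im=z["im"]; c=viewer.calibration("wrist")
px,P=cloud(c,d)
for r in (245,252,260,270,285,300,320,340):
    print(r,[ (u,*(world(c,[[u,r]],[d[r,u]])[0]*1000).round(1).tolist()) for u in (284,292,298,306,314,322,330,338,346)])
E
```

```text
245 [(284, 442.4, -205.7, -0.7), (292, 446.0, -205.9, -1.1), (298, 448.7, -206.0, -1.2), (306, 452.6, -201.3, 10.3), (314, 455.9, -201.4, 10.1), (322, 459.2, -201.8, 9.4), (330, 463.1, -206.1, -1.0), (338, 466.6, -205.9, -0.3), (346, 470.2, -206.2, -0.8)]
252 [(284, 442.3, -208.9, -0.4), (292, 446.9, -202.9, 13.6), (298, 449.4, -202.5, 14.6), (306, 452.5, -204.5, 10.2), (314, 455.8, -204.1, 11.2), (322, 459.2, -204.4, 10.7), (330, 462.4, -203.3, 13.2), (338, 465.6, -203.3, 13.4), (346, 470.2, -209.4, -0.4)]
260 [(284, 443.3, -207.1, 12.1), (292, 447.3, -202.7, 21.8), (298, 449.6, -202.8, 21.6), (306, 452.4, -208.0, 10.4), (314, 455.8, -207.3, 12.0), (322, 459.2, -208.5, 9.6), (330, 462.0, -202.7, 22.3), (338, 465.0, -202.5, 22.7), (346, 469.0, -207.1, 13.0)]
270 [(284, 444.9, -202.7, 30.2), (292, 447.8, -202.7, 30.2), (298, 450.0, -202.8, 30.2), (306, 452.3, -212.9, 9.8), (314, 455.7, -212.3, 11.1), (322, 459.1, -213.4, 9.1), (330, 461.6, -202.8, 30.6), (338, 464.5, -203.0, 30.4), (346, 468.1, -207.0, 22.4)]
285 [(284, 445.7, -202.9, 41.0), (292, 448.4, -202.9, 41.1), (298, 450.3, -2
[... 249 characters left out ...]
0.2, -208.5, 41.2), (306, 452.0, -227.3, 9.9), (314, 455.5, -226.7, 11.1), (322, 459.0, -227.0, 10.7), (330, 461.0, -208.6, 41.3), (338, 462.9, -201.7, 52.9), (346, 465.2, -201.3, 53.6)]
320 [(284, 448.1, -197.2, 69.4), (292, 448.7, -210.0, 50.4), (298, 450.0, -216.3, 41.2), (306, 451.8, -236.8, 10.8), (314, 455.3, -236.5, 11.3), (322, 458.9, -237.2, 10.4), (330, 461.0, -216.6, 40.9), (338, 462.2, -202.0, 62.6), (346, 463.6, -196.7, 70.5)]
340 [(284, 448.7, -197.6, 76.7), (292, 448.5, -216.6, 51.5), (298, 449.8, -224.0, 41.6), (306, 451.6, -247.3, 10.7), (314, 455.2, -247.0, 11.1), (322, 458.8, -247.4, 10.8), (330, 460.9, -223.5, 42.5), (338, 463.0, -215.9, 52.8), (346, 462.9, -196.3, 78.9)]
```

Call:
{"api": "drive_tool", "payload": {
  "rows": [
    [0,0,0,0,0,0,0.4],
    [0,0,0,0,0,0,0.4],
    [0,0,0,0,0,0,0.4],
    [0,0,0,0.1,0,-0.45,0.4],
    [0,0,0,0.1,0,-0.45,0.4],
    [0,0,0,0.1,0,-0.45,0],
    [0,0,0,0.1,0,-0.45,0],
    [0,0,0,0.1,0,-0.45,0],
    [0,0,0,0.1,0,-0.45,0],
    [0,0,0,0.1,0,-0.45,0],
    [0,0,0,0.1,0,-0.45,0]
  ]
}}

```text
t: 5.15
tcp_pos: [0.4567, -0.2138, 0.1738]
ee_rot: [0.712, 0.702, 0.0, 0.001]
wrist_force: [-1.9, 0.4, 11.0]
grip_width: 0.0095
grip_force: 60.6
```

Call:
{"api": "drive_tool", "payload": {
  "rows": [
    [0,0,0,0,0,0.3,0],
    [0,0,0,0,0,1,0],
    [0,0,0,0,0,4,0],
    [0,0,0,0,0,8,0],
    [0,0,0,0,0,12,0],
    [0,0,0,0,0,12,0]
  ]
}}

```text
t: 5.75
tcp_pos: [0.4572, -0.214, 0.2979]
ee_rot: [0.712, 0.702, 0.001, 0.006]
wrist_force: [0.9, -1.2, -1.0]
grip_width: 0.0095
grip_force: 58.6
```

```bash
python3 - <<'E'
from h import *
s=env.read_state(); print(s["tcp_pos"],s["wrist_force"],s["torque"],s["grip_width"])
T=Rot.from_quat(s["ee_rot"]).as_matrix()
c=viewer.calibration("wrist"); im,d=viewer.get_image("wrist"); save("w3",im); np.savez("w3.npz",im=im,d=d)
px,P=cloud(c,d); Q=(P-s["tcp_pos"])@T   # tool frame
m=(abs(Q[:,1])<.008)&(Q[:,2]>.15)&(Q[:,2]<.2)
q=Q[m];
for x in np.arange(-.06,.16,.01):
    a=q[abs(q[:,0]-x)<.003]
    if len(a)>5: print(round(x,3),len(a),(np.percentile(a[:,1],[2,98])*1000).round(1),(np.percentile(a[:,2],[2,10,50])*1000).round(1))
print(q[:,0].min(),q[:,0].max())
# pad tips
m=(abs(abs(Q[:,1])-.010)<.004)&(Q[:,2]>.1)&(abs(Q[:,0])<.02)
print("tip z",np.percentile(Q[m][:,2],[90,99,100]))
E
```

```text
[ 0.45721338 -0.21399972  0.297912  ] [ 0.88699341 -1.18869812 -0.99469702] [-0.01774372 -0.00256548 -0.00450043] 0.009533784115394345
-0.04 189 [-5.6  4.4] [161.9 162.4 163.5]
-0.03 312 [-6.   5.1] [161.7 162.1 163.2]
-0.02 304 [-5.4  4.6] [161.7 162.1 163.2]
-0.01 306 [-5.2  4.4] [160.9 161.9 163.2]
0.0 358 [-5.2  4.4] [151.3 161.7 163.2]
0.01 680 [-7.7  7.8] [150.6 153.6 162.8]
0.02 388 [-5.8  5.1] [161.6 162.1 163.4]
0.03 414 [-6.1  5. ] [161.5 162.1 163.3]
0.04 455 [-6.   4.9] [161.5 162.1 163.4]
0.05 406 [-5.9  4.2] [165.8 166.4 167.6]
0.06 484 [-6.2  4.9] [166.2 166.8 167.9]
0.07 463 [-6.1  4.4] [166.1 166.7 168. ]
0.08 491 [-6.   4.3] [166.3 166.9 168.1]
0.09 539 [-6.2  4.2] [166.5 167.2 168.2]
0.1 555 [-6.1  4.2] [166.6 167.3 168.3]
-0.048190416122510474 0.1049145464101745
tip z [0.16209467 0.29921872 0.30060439]
```

View pics/w3.png

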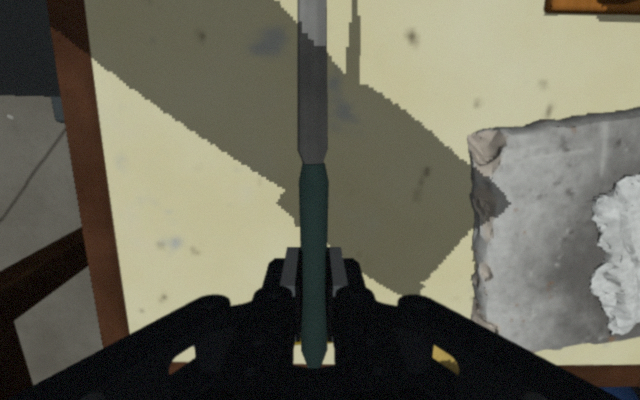

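Call:
{"api": "drive_tool", "payload": {
  "rows": [
    [0,-8,0,1,5,2,0],
    [0,-16,0,2,9,4,0],
    [0,-24,0,3,13,6,0],
    [0,-32,0,4,17,8,0],
    [0,-32,0,4.6,21,8,0],
    [0,-32,0,4.6,21,8,0],
    [0,-32,0,4.6,21,8,0],
    [0,-32,0,4.6,21,8,0]
  ]
}}

```text
t: 6.6
tcp_pos: [0.5012, -0.0034, 0.37]
ee_rot: [0.685, 0.675, 0.195, 0.192]
wrist_force: [-0.3, -0.4, 0.7]
grip_width: 0.0095
grip_force: 58.6
```

```bash
python3 - <<'E'
from h import *
s=env.read_state(); print(s["tcp_pos"],s["wrist_force"],s["grip_width"]); T=Rot.from_quat(s["ee_rot"]).as_matrix(); print(T.round(4))
c=viewer.calibration("wrist"); im,d=viewer.get_image("wrist"); save("w4",im); np.savez("w4.npz",im=im,d=d,T=T,p=s["tcp_pos"],R=c["R"],t=c["t"])
for t in("seat","clip_butt","clip_blade","guard","hood_edge","handle_mid","blade_tip"):
    for o in finder.spot_in("wrist",t)[:2]:
        u,v=o["position"]; print(t,round(u),round(v),round(o["confidence"],2),world(c,[[u,v]],[d[int(v),int(u)]]).round(3))
E
```

```text
[ 0.50119526 -0.00341836  0.37000314] [-0.25039077 -0.35719765  0.7469707 ] 0.009528595309885113
[[ 1.360e-02  8.497e-01  5.272e-01]
 [ 9.999e-01 -1.600e-02  1.000e-04]
 [ 8.500e-03  5.271e-01 -8.498e-01]]
seat 327 38 0.82 [[0.678 0.114 0.107]]
clip_butt 329 33 0.93 [[0.679 0.117 0.107]]
clip_blade 329 25 0.77 [[0.68  0.123 0.107]]
guard 329 29 0.76 [[0.679 0.12  0.109]]
hood_edge 361 129 0.59 [[0.723 0.044 0.094]]
handle_mid 316 169 0.55 [[0.588 0.042 0.232]]
blade_tip 312 168 0.8 [[0.587 0.042 0.231]]
```

View pics/w4.png

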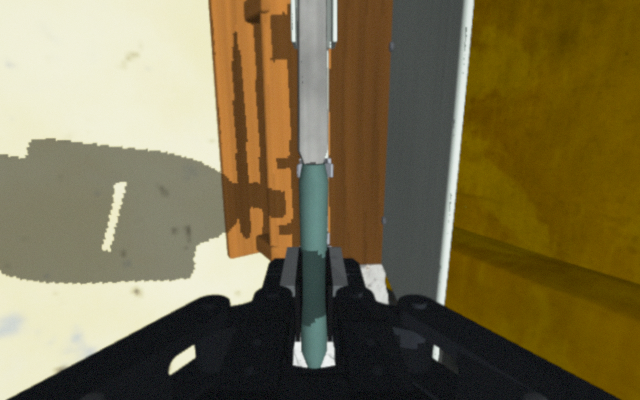

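Call:
{"api": "drive_tool", "payload": {
  "rows": [
    [0,0,0,-3.5,-4,0,0],
    [0,0,0,-6,-9,0,0],
    [0,0,0,-6,-9,0,0],
    [0,0,0,-6,-9,0,0]
  ]
}}

```text
t: 7.4
tcp_pos: [0.441, -0.0943, 0.372]
ee_rot: [0.686, 0.673, 0.196, 0.194]
wrist_force: [1.0, -0.4, 0.3]
grip_width: 0.0096
grip_force: 58.7
```

```bash
python3 - <<'E'
from h import *
s=env.read_state(); print(s["tcp_pos"],s["wrist_force"],s["grip_width"]); T=Rot.from_quat(s["ee_rot"]).as_matrix(); print(T.round(4))
c=viewer.calibration("wrist"); im,d=viewer.get_image("wrist"); save("w5",im); np.savez("w5.npz",im=im,d=d,T=T,p=s["tcp_pos"],R=c["R"],t=c["t"])
for t in("seat","clip_butt","clip_blade","guard","hood_edge"):
    for o in finder.spot_in("wrist",t)[:2]:
        u,v=o["position"]; print(t,round(u),round(v),round(o["confidence"],2),world(c,[[u,v]],[d[int(v),int(u)]]).round(3))
E
```

```text
[ 0.44100246 -0.09434325  0.37200515] [ 0.9938452  -0.42438595  0.28936211] 0.009573497317760783
[[ 0.0168  0.8475  0.5305]
 [ 0.9998 -0.0184 -0.0022]
 [ 0.0079  0.5305 -0.8477]]
seat 370 78 0.89 [[ 0.67  -0.005  0.1  ]]
clip_butt 370 79 0.57 [[ 0.67  -0.005  0.1  ]]
clip_blade 373 79 0.96 [[ 0.672 -0.006  0.102]]
guard 372 76 0.84 [[ 0.671 -0.003  0.101]]
hood_edge 421 85 0.68 [[ 0.735 -0.01   0.099]]
```

View pics/w5.png

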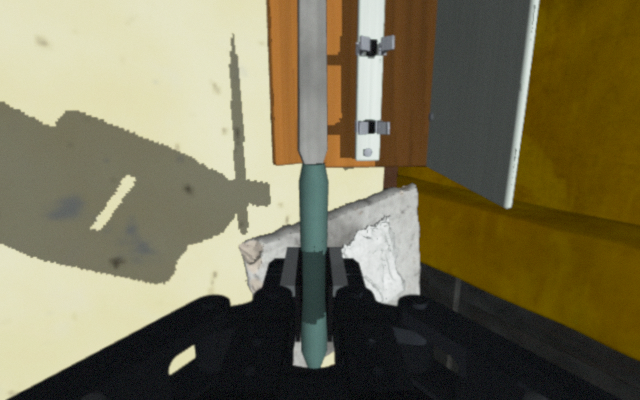

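```bash
cat > rk.py <<'E'
from h import *
def load(n):
    z=np.load(n); c=viewer.calibration("wrist"); c=dict(c); c["R"]=z["R"]; c["t"]=z["t"]; return z,c
z,c=load("w5.npz"); im,d=z["im"],z["d"]
a=np.radians(32); E=np.array([[np.cos(a),0,np.sin(a)],[0,1,0],[-np.sin(a),0,np.cos(a)]])
O=np.array([.661,.01,.115])
if __name__=="__main__":
    px,P=cloud(c,d); q=(P-O)@E.T*1000
    reg=(px[:,0]>354)&(px[:,0]<400)&(px[:,1]<162)
    # white bar by colour
    col=im[px[:,1],px[:,0]].astype(int); w=reg&(col.min(1)>150)&(np.ptp(col,axis=1)<40)&(px[:,0]<388)
    b=q[w]; med=np.median(b[:,2]); b=b[abs(b[:,2]-med)<5]
    A=np.c_[b[:,:2],np.ones(len(b))]; print("bar plane z=ax+by+c",np.linalg.lstsq(A,b[:,2],rcond=None)[0],med,len(b))
    for y in np.arange(b[:,1].min(),b[:,1].max(),8):
        s=b[abs(b[:,1]-y)<3]
        if len(s)>5: print("bar",y.round(1),(np.percentile(s[:,0],[1,99])).round(1),np.median(s[:,2]).round(1))
    m=reg&(q[:,2]>med+6)&(q[:,2]<med+40)&(abs(q[:,0]-10)<30)
    k=q[m]
    for lo,hi in((-60,-10),(-10,70)):
        s=k[(k[:,1]>lo)&(k[:,1]<hi)]
        if len(s): print("clip",len(s),np.percentile(s,[2,50,98],axis=0).round(1).tolist())
        for h in range(-12,20,4):
            t=s[abs(s[:,2]-h)<2]
            if len(t)>3: print("  z",h,len(t),t[:,0].min().round(1),t[:,0].max().round(1),t[:,1].min().round(1),t[:,1].max().round(1))
    hood=q[(px[:,0]>440)&(px[:,0]<500)&(px[:,1]<150)]; hood=hood[(hood[:,0]>40)&(hood[:,0]<110)]
    print("hood x",np.percentile(hood[:,0],[5,50,95]),"slope",np.polyfit(hood[:,1],hood[:,0],1), np.polyfit(hood[:,2],hood[:,0],1))
    cr=cv2.resize(im[0:180,330:410],None,fx=5,fy=3.3,interpolation=cv2.INTER_CUBIC); save("w5c",cr)
E
python3 rk.py
```

```text
bar plane z=ax+by+c [ 7.61245439e-04 -7.79250404e-03 -1.71122402e+01] -16.970830083125247 3112
bar -85.9 [-11.4   8.5] -16.6
bar -77.9 [-11.5   9.2] -16.1
bar -69.9 [-11.7   9.1] -16.7
bar -61.9 [-11.    8.9] -16.7
bar -45.9 [-11.1   9.4] -16.8
bar -37.9 [-11.2   9.1] -16.9
bar -29.9 [-11.3   9.7] -17.0
bar -21.9 [-10.5   9.5] -17.0
bar -13.9 [-10.6   9.2] -17.0
bar -5.9 [-10.8   9.9] -17.0
bar 2.1 [-10.8   9.6] -17.1
bar 18.1 [-10.2   9.3] -17.2
bar 26.1 [-10.3  10. ] -17.4
bar 34.1 [-10.3   9.6] -17.3
bar 42.1 [-10.4  10.2] -17.4
clip 389 [[-13.8, -59.8, -7.1], [0.6, -54.6, 10.9], [10.9, -49.7, 15.8]]
  z -8 45 -10.6 2.6 -59.8 -49.6
  z -4 47 -4.7 2.3 -59.7 -49.5
  z 8 65 -7.6 6.7 -59.5 -50.0
  z 12 144 -13.8 11.4 -59.9 -50.2
  z 16 82 -13.9 11.1 -60.0 -50.0
clip 511 [[-13.1, 3.1, -8.9], [0.8, 8.2, 9.5], [11.8, 13.9, 15.2]]
  z -12 5 -9.9 8.3 2.9 4.4
  z -8 100 -10.6 9.0 2.5 14.7
  z -4 49 -10.0 9.0 3.0 14.4
  z 0 8 -10.4 9.7 3.5 5.6
  z 4 11 -10.5 9.2 3.6 4.7
  z 8 100 -9.0 9.1 3.6 13.8
  z 12 176 -13.2 12.2 3.8 14.2
  z 16 62 -13.3 11.8 3.8 13.7
hood x [63.434221   64.2050553  64.97122438] slope [9.29529914e-03 6.43588627e+01] [-2.72517071e-03  6.42902457e+01]
```

```bash
python3 - <<'E'
from rk import *
T=z["T"];p=z["p"]; px,P=cloud(c,d); Q=(P-p)@T*1000
m=(abs(Q[:,1]+.5)<9)&(Q[:,2]>157)&(Q[:,2]<175); q=Q[m]
xs=[];yc=[];zt=[]
for x in list(range(-44,-14,6))+list(range(18,42,4)):
    a=q[(abs(q[:,0]-x)<3)]; lo,hi=np.percentile(a[:,1],[2,98]); cy=(lo+hi)/2
    t=a[abs(a[:,1]-cy)<1.5]; xs.append(x);yc.append(cy);zt.append(np.median(t[:,2]))
py=np.polyfit(xs,yc,1);pz=np.polyfit(xs,zt,1);print("y",py,"ztop",pz, np.round(yc,1),np.round(zt,1))
h=q[abs(q[:,1]+.5)<4]; bl=h[(h[:,0]>30)&(h[:,0]<60)]
print("butt",h[:,0].min(),[ (x,np.median(bl[abs(bl[:,0]-x)<1][:,2]).round(1)) for x in range(36,56,2)])
np.savez("scr.npz",py=py,pz=pz)
xm=1.0
M=np.array([xm,np.polyval(py,xm),np.polyval(pz,xm)+6.1])/1000; W=p+T@M
ax=T@np.array([1,py[0],pz[0]]); ax/=np.linalg.norm(ax)
ps=-.011; Rz=Rot.from_euler('z',ps).as_matrix(); ey=Rz@[0,1,0]; ez=Rz@E[2]; ex=np.cross(ey,ez)
seat=O+E.T@np.array([-.95,-23,0])/1000
print("mid",W,"axis",ax,"seat",seat)
# rotate so that axis->ey and tool -z -> closest ez
zt_=-T[:,2]; zt_=zt_-ax*(zt_@ax); zt_/=np.linalg.norm(zt_); S=np.c_[np.cross(ax,zt_),ax,zt_]
D=np.c_[ex,ey,ez]@S.T; print("turn deg",np.degrees(Rot.from_matrix(D).as_rotvec()))
for out in (.06,.03,.02,0):
    tgt=seat+ez*out; tcp=tgt-D@T@M; print(out,"TCP",tcp,"shift cm",(tcp-p)*100)
print("ez",ez,"ex",ex)
E
```

```text
y [-0.0008497 -0.5934413] ztop [-5.77757350e-03  1.62319828e+02] [-0.5 -0.7 -0.5 -0.5 -0.5 -0.7 -0.5 -0.5 -0.7 -0.7 -0.7] [163.8 162.3 162.  162.  162.1 162.3 162.2 162.3 162.3 162.1 162.1]
butt -47.57031980215549 [(36, np.float64(162.5)), (38, np.float64(162.4)), (40, np.float64(162.5)), (42, np.float64(162.8)), (44, np.float64(163.5)), (46, np.float64(164.1)), (48, np.float64(166.9)), (50, np.float64(167.1)), (52, np.float64(167.4)), (54, np.float64(167.5))]
mid [ 0.52986055 -0.09370875  0.22893704] axis [0.01302201 0.99983919 0.01233   ] seat [ 0.66019435 -0.013       0.11449658]
turn deg [-0.70595231  0.04777182  0.11617124]
0.06 TCP [ 0.53966203 -0.01170157  0.30851967] shift cm [ 9.86595692  8.26416773 -6.34854742]
0.03 TCP [ 0.55555865 -0.01187644  0.28307823] shift cm [11.45561853  8.24668075 -8.89269171]
0.02 TCP [ 0.56085752 -0.01193473  0.27459775] shift cm [11.98550574  8.24085176 -9.74073981]
0 TCP [ 0.57145526 -0.01205131  0.25763679] shift cm [ 13.04528014   8.22919377 -11.436836  ]
ez [-0.5298872   0.00582899  0.8480481 ] ex [ 0.84799679 -0.00932834  0.52991926]
```

Call:
{"api": "drive_tool", "payload": {
  "rows": [
    [-0.45,0,0.1,2,4,1.2,0],
    [-0.45,0,0.1,4.2,8.1,2.6,0],
    [-0.45,0,0.1,4.2,8.1,2.6,0],
    [-0.45,0,0.1,6.2,8.1,-0.4,0],
    [-0.45,0,0.1,8.2,8.1,-3.6,0],
    [-0.45,0,0.1,9.9,8.1,-6.3,0],
    [-0.45,0,0.1,9.9,8.1,-6.3,0],
    [-0.45,0,0.1,9.9,8.1,-6.3,0],
    [-0.45,0,0.1,9.9,8.1,-6.3,0]
  ]
}}

```text
t: 8.6
tcp_pos: [0.5407, -0.0118, 0.3103]
ee_rot: [0.683, 0.676, 0.195, 0.197]
wrist_force: [-0.1, 0.2, 0.1]
grip_width: 0.0093
grip_force: 58.8
```

```bash
cat > chk.py <<'E'
import sys
from rk import *
s=env.read_state(); T=Rot.from_quat(s["ee_rot"]).as_matrix(); p=np.array(s["tcp_pos"])
print("t",s["t"],"tcp",p.round(4),"F",np.round(s["wrist_force"],1),"M",np.round(s["torque"],2),"gw",s["grip_width"])
cc=viewer.calibration("wrist"); im,d=viewer.get_image("wrist"); save(sys.argv[1],im); np.savez(sys.argv[1]+".npz",im=im,d=d,T=T,p=p,R=cc["R"],t=cc["t"])
Rz=Rot.from_euler('z',-.011).as_matrix(); ey=Rz@[0,1,0]; ez=Rz@E[2]; ex=np.cross(ey,ez); B=np.array([ex,ey,ez])
seat=O+E.T@np.array([-.95,-23,0])/1000
px,P=cloud(cc,d); Q=(P-p)@T*1000
m=(abs(Q[:,1]+.5)<9)&(Q[:,2]>157)&(Q[:,2]<175); q=Q[m]; L=[]
for x in list(range(-36,-14,6))+list(range(20,42,4)):
    a=q[abs(q[:,0]-x)<3]
    if len(a)<20: continue
    lo,hi=np.percentile(a[:,1],[2,98]); cy=(lo+hi)/2; L.append((x,cy,np.median(a[abs(a[:,1]-cy)<1.5][:,2])+6.1))
L=np.array(L); fy=np.polyfit(L[:,0],L[:,1],1); fz=np.polyfit(L[:,0],L[:,2],1); print("in tool y,z",fy.round(4),fz.round(4))
M=np.array([2,np.polyval(fy,2),np.polyval(fz,2)])/1000; W=p+T@M; ax=B@(T@[1,fy[0],fz[0]])
print("mid in seat mm",(B@(W-seat)*1000).round(2),"axis in seat",ax.round(4),"tool z in seat",(B@T[:,2]).round(4))
q=(P-seat)@B.T*1000   # rack features in seat frame
for n,y0 in(("butt",-32),("blade",32)):
    s_=q[(abs(q[:,1]-y0)<5.5)&(abs(q[:,0])<18)&(q[:,2]>9)&(q[:,2]<17)]
    if len(s_)>3: print(n,len(s_),s_.min(0).round(1),s_.max(0).round(1))
g=q[(q[:,1]>90)&(q[:,1]<200)&(abs(q[:,0])<25)&(q[:,2]>4)&(q[:,2]<13)]
if len(g)>3: print("guard",np.percentile(g,[1,50,99],axis=0).round(1).tolist())
hh=q[(q[:,0]>50)&(q[:,0]<80)&(q[:,2]>0)&(q[:,2]<100)]
if len(hh)>3: print("hood",np.percentile(hh[:,0],[5,50,95]).round(1))
bb=q[(abs(abs(q[:,0])-8)<2)&(abs(q[:,1])<90)&(q[:,2]>-22)&(q[:,2]<-12)]
if len(bb)>3: print("bar face",len(bb),np.median(bb[:,2]).round(2))
E
python3 chk.py w6
```

```text
t 8.6 tcp [ 0.5407 -0.0118  0.3103] F [-0.1  0.2  0.1] M [-0.02  0.25 -0.04] gw 0.009274918652876028
in tool y,z [-0.0018 -0.5989] [1.700000e-03 1.682378e+02]
mid in seat mm [ 2.24  1.81 61.18] axis in seat [-0.0022  1.     -0.0019] tool z in seat [ 2.6e-03 -2.0e-04 -1.0e+00]
blade 408 [-13.3  27.    9. ] [13.4 37.2 16.5]
hood [64.5 65.  65.5]
bar face 756 -16.86
```

Call:
{"api": "drive_tool", "payload": {
  "rows": [
    [0,0,0.1,-0.2,-0.2,-0.1,0],
    [0,0,0.1,0.9,-0.2,-1.9,0],
    [0,0,0.1,1.7,-0.2,-3.1,0],
    [0,0,0.1,2.1,-0.2,-3.75,0],
    [0,0,0.1,2.1,-0.2,-3.75,0],
    [0,0,0.1,2.1,-0.2,-3.75,0]
  ]
}}

```text
t: 9.25
tcp_pos: [0.5615, -0.0141, 0.2719]
ee_rot: [0.683, 0.676, 0.194, 0.196]
wrist_force: [-0.4, 0.5, -0.1]
grip_width: 0.0097
grip_force: 58.8
```

```bash
python3 chk.py w7
```

```text
t 9.25 tcp [ 0.5615 -0.0141  0.2719] F [-0.4  0.5 -0.1] M [ 0.    0.28 -0.05] gw 0.009676767880715795
in tool y,z [-0.0047 -0.6696] [1.700000e-03 1.682453e+02]
mid in seat mm [-7.600e-01 -1.000e-02  1.757e+01] axis in seat [-5.9e-03  1.0e+00 -9.0e-04] tool z in seat [ 1.e-03  8.e-04 -1.e+00]
blade 837 [-13.3  27.1   9. ] [13.3 37.3 16.3]
hood [64.1 65.  65.7]
bar face 1933 -16.9
```

View pics/w7.png

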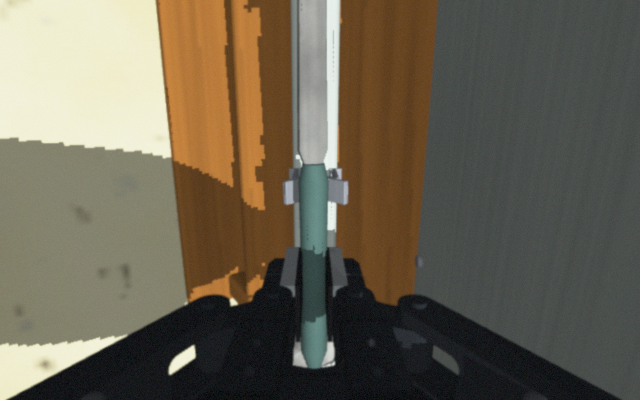

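Call:
{"api": "drive_tool", "payload": {
  "rows": [
    [0.1,0,-0.3,0.2,0,-0.2,0],
    [0.1,0,-0.3,0.37,0,-0.5,0],
    [0.1,0,-0.3,0.47,0,-0.65,0],
    [0.1,0,-0.3,0.47,0,-0.65,0]
  ]
}}

```text
t: 9.7
tcp_pos: [0.5665, -0.014, 0.2651]
ee_rot: [0.685, 0.674, 0.194, 0.196]
wrist_force: [-2.4, 1.8, 1.8]
grip_width: 0.0095
grip_force: 59.3
```

Call:
{"api": "drive_tool", "payload": {
  "rows": [
    [0,0,0,0.08,0,-0.13,0],
    [0,0,0,0.16,0,-0.25,0],
    [0,0,0,0.16,0,-0.25,0]
  ]
}}

```text
t: 10.0
tcp_pos: [0.568, -0.014, 0.2626]
ee_rot: [0.685, 0.674, 0.194, 0.196]
wrist_force: [-3.6, -0.4, 4.6]
grip_width: 0.0098
grip_force: 59.5
```

Call:
{"api": "drive_tool", "payload": {
  "rows": [
    [0,0,0,0.05,0,-0.09,0],
    [0,0,0,0.11,0,-0.17,0],
    [0,0,0,0.11,0,-0.17,0]
  ]
}}

```text
t: 10.3
tcp_pos: [0.5691, -0.014, 0.261]
ee_rot: [0.685, 0.674, 0.194, 0.196]
wrist_force: [-4.3, -0.7, 5.7]
grip_width: 0.0096
grip_force: 59.7
```

Push force now about 7.1 N.

Call:
{"api": "drive_tool", "payload": {
  "rows": [
    [0,0,0,0.05,0,-0.09,0],
    [0,0,0,0.11,0,-0.17,0],
    [0,0,0,0.11,0,-0.17,0]
  ]
}}

```text
t: 10.6
tcp_pos: [0.5702, -0.014, 0.2594]
ee_rot: [0.685, 0.675, 0.194, 0.196]
wrist_force: [-5.0, -0.5, 8.3]
grip_width: 0.0097
grip_force: 59.8
```

Call:
{"api": "drive_tool", "payload": {
  "rows": [
    [0,0,0,0.05,0,-0.09,0],
    [0,0,0,0.11,0,-0.17,0],
    [0,0,0,0.11,0,-0.17,0]
  ]
}}

```text
t: 10.9
tcp_pos: [0.5712, -0.014, 0.2577]
ee_rot: [0.685, 0.675, 0.194, 0.196]
wrist_force: [-5.1, -0.5, 7.0]
grip_width: 0.0098
grip_force: 59.8
```

```bash
sed -i 's/q\[:,2\]>-22)&(q\[:,2\]<-12)/q[:,2]>-40)\&(q[:,2]<-12)\&(abs(q[:,1]-60)<20)/; s/q\[:,2\]>9)&(q\[:,2\]<17)/q[:,2]>-10)\&(q[:,2]<17)/' chk.py; python3 chk.py w8
```

```text
t 10.9 tcp [ 0.5712 -0.014   0.2577] F [-5.1 -0.5  7. ] M [-0.08  0.45 -0.02] gw 0.009844317796694122
in tool y,z [ 0.    -0.524] [6.80000e-03 1.68165e+02]
mid in seat mm [0.05 0.   0.37] axis in seat [ 0.0039  1.     -0.0071] tool z in seat [ 7.e-04 -3.e-04 -1.e+00]
butt 588 [ -8.4 -37.5   0. ] [  8.3 -26.5   8.1]
blade 2109 [-14.8  26.5  -9.8] [14.8 37.5  8.8]
hood [64.1 65.  65.7]
bar face 1368 -24.59
```

Call:
{"api": "drive_tool", "payload": {
  "rows": [
    [0,0,0,0.05,0,-0.09,0],
    [0,0,0,0.11,0,-0.17,0],
    [0,0,0,0.11,0,-0.17,0]
  ]
}}

```text
t: 11.25
tcp_pos: [0.5724, -0.0139, 0.2554]
ee_rot: [0.685, 0.674, 0.194, 0.196]
wrist_force: [-1.6, -0.1, 3.5]
grip_width: 0.0096
grip_force: 59.3
```

```bash
python3 chk.py w9
```

```text
t 11.25 tcp [ 0.5724 -0.0139  0.2554] F [-1.6 -0.1  3.5] M [ 0.04  0.16 -0.02] gw 0.00957877724705299
in tool y,z [-0.0031 -0.4432] [1.900000e-03 1.682315e+02]
mid in seat mm [-0.15  0.03 -2.25] axis in seat [ 0.0013  1.     -0.0023] tool z in seat [ 6.e-04 -4.e-04 -1.e+00]
butt 854 [ -9.  -37.5  -1.1] [  8.2 -26.5  12.1]
blade 2157 [-13.3  26.5  -9.9] [13.3 37.5 14.2]
hood [64.1 65.  65.7]
bar face 1594 -18.71
```

Call:
{"api": "drive_tool", "payload": {
  "rows": [
    [0,0,0,-0.1,0,0.15,0],
    [0,0,0,-0.1,0,0.15,0.4],
    [0,0,0,-0.1,0,0.15,0.4],
    [0,0,0,-0.1,0,0.15,0.4],
    [0,0,0,-0.1,0,0.15,0.4],
    [0,0,0,-1.1,0,1.75,0.4],
    [0,0,0,-3.1,0,5,0.4],
    [0,0,0,-5.2,0,8.3,0.4],
    [0,0,0,-7.2,0,11.5,0.4],
    [0,0,0,-7.2,0,11.5,0.4],
    [0,0,0,-7.2,0,11.5,0.4]
  ]
}}

```text
t: 12.4
tcp_pos: [0.5002, -0.014, 0.3719]
ee_rot: [0.685, 0.674, 0.195, 0.197]
wrist_force: [-0.4, 0.1, 0.0]
grip_width: 0.0344
grip_force: 0.0
```

```bash
cat > fin.py <<'E'
from rk import *
s=env.read_state(); print(s["t"],s["tcp_pos"],s["wrist_force"],s["grip_width"])
cc=viewer.calibration("wrist"); im,d=viewer.get_image("wrist"); save("w10",im)
Rz=Rot.from_euler('z',-.011).as_matrix(); ey=Rz@[0,1,0]; ez=Rz@E[2]; ex=np.cross(ey,ez); B=np.array([ex,ey,ez])
seat=O+E.T@np.array([-.95,-23,0])/1000
px,P=cloud(cc,d); q=(P-seat)@B.T*1000
for y in list(range(-50,50,10))+list(range(60,165,12)):
    a=q[(abs(q[:,1]-y)<3)&(abs(q[:,0])<6.5)&(q[:,2]>-12)&(q[:,2]<25)]
    if len(a)>5:
        x=np.percentile(a[:,0],[2,98]).mean(); print(y,x.round(1),np.median(a[abs(a[:,0]-x)<1.5][:,2]).round(1))
bb=q[(abs(abs(q[:,0])-8)<2)&(abs(q[:,1]-60)<20)&(q[:,2]>-40)&(q[:,2]<-12)]; print("bar",np.median(bb[:,2]))
E
python3 fin.py
```

```text
12.4 [ 0.50016246 -0.01396665  0.37186227] [-0.39930434  0.14684611  0.02722626] 0.03437735858616535
-50 -1.2 3.3
-40 -1.0 5.5
-30 -0.1 5.6
-20 -1.3 5.7
-10 -1.2 5.4
0 -1.1 5.3
10 -1.0 5.4
20 -1.0 5.5
30 -0.1 5.8
40 -0.8 5.2
60 -1.5 0.2
72 -1.4 0.2
84 -1.7 -0.0
96 -1.6 0.0
108 -1.8 -0.4
120 -2.1 -0.5
132 -2.4 -1.0
bar -17.021302160505332
```

View pics/w10.png

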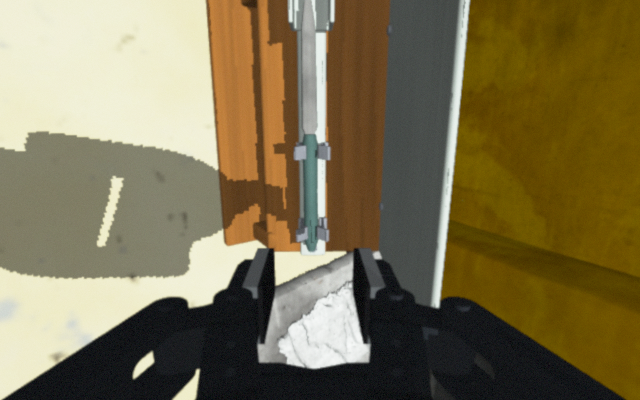

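The picture shows the handle in both clips, at (311,150) and (311,232). The blade tip is in the guard channel near (311,10), the bar is at rest and the gripper is clear.

```bash
python3 -c "
from workcell import hand_in
print(hand_in())"
```

```text
the job is handed in; nothing more can be done
None
```

I snapped the scraper home in both spring clips, with its blade tip in the guard channel, and handed the job in after about 12.5 s; the hand-in gave no verdict back. By my measurements, the handle sat about 0.6 mm deep and 1 mm off across the seat. The clip bar was back at rest, having read 7.7 mm back just before the snap, and the gripper was clear of everything.

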